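# Start the grinding bench in the safe order

## Task

Bring the jeweller's grinding place to life in the safe order, with the fingertips only: first switch the dust extractor on by pressing the raised end of its rocker fully over, then push the square key on the micromotor unit fully in so that it stays down, then press the large round button on the same unit fully down and let it come back up. Leave the small round button unpressed, and do not shift or pick up the handpiece, jar, ring mandrel or basket.

Things in the scene. Friction and masses are not known exactly. Their poses are not given: they have to be found in the camera images.
- extractor: Dust extractor, a fixed grey box 150 (x) x 170 (y) x 95 mm high with a black grille in its front (-x) face. Origin: centre of its underside, z up. On its top, centred at local (0, -30 mm), a black bezel 76 x 46 x 6 mm carries the rocker.
- rocker (a joint): Angle of the white rocker (59 mm long in the extractor's x, 34 mm wide), rad: -0.15 to -0.11 at the start (off, far (+x) end raised), +0.15 fully over (on, far end down). Turns about the extractor's y; pivot 109 mm above the bench. Each half slopes up 0.15 rad to its end, so the far half is level when on. Stays where left (friction); about 3 to 5 N on the far half turns it.
- rocker_far (a point): Middle of the upper surface of the rocker's far half, 18.5 mm from the pivot; moves with the rocker. It sinks by about 5 mm, from about 124 to 119 mm above the bench, as the rocker goes from off to on; the raised far edge is up to 128 mm above the bench.
- rocker_near (a point): Middle of the upper surface of the rocker's near half, 18.5 mm from the pivot; moves with the rocker.
- unit: Micromotor unit, a fixed white box 150 (x) x 220 (y) x 85 mm high, dial and display in its front (-x). Origin: centre of its underside, z up. On its top, at local x = 0, y = -70, 0 and +70 mm, are three white push controls on black bezels 46 x 46 x 6 mm: square key, large round, small round, in varying order. Each cap's top is 104 mm above the bench and sinks 6 mm.
- key (a joint): Travel of the square key, m: 0 out, 0.006 fully in. It stays where it is pushed (friction, about 3 N to move it, no spring).
- key_top (a point): Centre of the top face of the square key, 30 x 30 mm; moves with it, and its axes are those of the unit.
- start (a joint): Travel of the large round button, m: 0 out, 0.006 fully down. A spring returns it; fully down takes about 5 N.
- start_top (a point): Centre of the top face of the large round button, 34 mm in diameter; moves with it.
- small (a joint): Travel of the small round button, m: 0 out, 0.006 fully down; a spring returns it. Not to be pressed.
- small_top (a point): Centre of the top face of the small round button, 16 mm in diameter; moves with it.
- handpiece: Loose bystander: aluminium handpiece, 22 mm thick and 150 mm long (along its y) with a thin bur, on a black stand 50 x 70 mm, 43 mm high in all, in front of the unit. Origin: centre of the stand's underside.
- jar: Loose bystander: small lidded jar, 34 mm in diameter and 42 mm high, standing on the extractor's top at the left (local +y) of the rocker. Origin: centre of its underside.
- mandrel: Loose bystander: upright steel ring mandrel, a slim cone 150 mm high on a foot 60 mm in diameter, beyond the two devices. Origin: centre of its underside.
- basket: Loose bystander: open purple plastic basket 100 x 150 x 60 mm, beyond the two devices. Origin: centre of its underside.

How it is judged (in metres and radians):
On the way, in this order (a step that is already met when the one before it is completed fails the run):
1. the extractor's rocker is pressed over to on (value of joint rocker above 0.11 rad), for 0.1 s.
2. then the square key is pushed in (value of joint key above 0.0045 m), for 0.1 s.
3. then the large round button is pressed down (value of joint start above 0.0045 m), for 0.05 s.
4. and it is let up again (value of joint start below 0.0015 m), for 0.1 s.
At the end, for the whole second after the job is handed in: The rocker is on (above 0.11 rad), the square key is in (over 4.5 mm), the large and small round buttons are up (under 1.5 mm), and the handpiece, jar, mandrel and basket are within 15 mm of where they stood (value of joint rocker above 0.11 rad and value of joint key above 0.0045 m and value of joint each of start, small below 0.0015 m and distance of each of handpiece, jar, mandrel, basket from where it was at the start of the episode below 0.015 m); the robot touches nothing.
It fails at once if the square key is pressed (over 3 mm) while the extractor is off (value of joint key above 0.003 m and value of joint rocker below 0.05 rad).
It fails at once if the large round button is pressed (over 3 mm) before the extractor is on and the square key is in (value of joint start above 0.003 m and (value of joint rocker below 0.05 rad or value of joint key below 0.003 m)).
It fails at once if the small round button is pressed (over 3 mm) (value of joint small above 0.003 m).
It fails at once if the handpiece, jar, mandrel or basket is shifted, lifted or carried (over 15 mm) (distance of any of handpiece, jar, mandrel, basket from where it was at the start of the episode above 0.015 m).
It also fails if it takes over 45 s, if anything falls off the work surface, if the arm or the gripper's body presses on something with over 40 N, if the wrist force passes 120 N, or if a joint passes its speed limit or range.

## Robot

A 6-joint arm with a two-finger parallel gripper is mounted at the origin on the work surface. World frame = base frame: x ahead of the robot, y to its left, z up, the work surface at z = 0. Lengths are in m, angles in degrees, forces in N, time in s.
With the tool pointing down it reaches from about 0.325 to 0.85 m from the base axis. Payload 15.5 kg.
Tool frame: the origin (TCP) lies midway between the tips of the shut fingers; the grasp point (between the pads) lies 19 mm behind it; z points along the fingers, y is the line along which they close (so a half turn about z gives the same grasp; the last joint's range is limited). The gripper opens to 91 mm and grips with 3 to 60 N. Pads are 32 mm wide; open, the fingers measure 118 mm over their backs; the gripper's body (76 mm by 178 mm) begins 60 mm behind the grasp point.
Start: joints at [-80.587, 28.281, 77.091, -0, 74.628, -5.472], TCP at [0.161, -0.604, 0.185] pointing down, gripper open.
Joint ranges: [-166.48, 166.48], [-47.26, 123.95], [12.59, 153.08], [-70.14, 250.14], [6.76, 159.57], [-176.63, 176.63]. Speed limits (degrees/s): [108.29, 108.29, 147.25, 172.46, 172.46, 172.46].

## Interface

Orientations are given as a 3x3 rotation matrix whose columns are the frame's x, y, z axes.
In Python, from bench import ctrl, viewer gives the robot as it stands (ctrl), with the cameras (viewer). Calls block until the motion is done:
- ctrl.goto(position, orientation): joint-space move of the TCP to a pose.
- ctrl.move_l(position, vel=0.15, ori=None, contact_N=None): straight line of the TCP; ori=None keeps the orientation; vel is the mean speed in m/s. With contact_N (N) it stops when the force on the tool has changed by that much, and returns True; else False.
- ctrl.movej(angles): joint-space move.
- ctrl.command_gripper(opening): opening from 0.0 (shut) to 1.0 (fully open); the grip force is fixed at half the most; returns when the fingers have stopped.
- ctrl.sleep(seconds).
- ctrl.ik(position, orientation): joint angles nearest the present ones, or None.
- viewer.read_camera(name): name is "scene" or "side" or "wrist"; returns the picture (420x560x3 uint8, blue, green, red); there is no depth.
- viewer.camera_params(name): a dict with "fx", "fy", "cx", "cy" (pixels), "pose" (4x4, takes a point from camera to world coordinates); the wrist camera has in their place "T_tool_cam" (4x4, takes a point from camera to tool coordinates, whose origin is the TCP and whose axes are the flange's). Camera axes: x right, y up, looking along -z (the intrinsics and any distortion apply to the point x, -y, -z); pixel columns grow to the right and rows downward; lengths in m; the calibration is good to about 2 mm. A picture is of the moment at which its call begins: read the wrist's pose just before it. camera_params takes no time and is no camera call.
A pose or a line that the arm cannot do raises ctrl.MotionError and nothing moves.
- ctrl.sign_off(): hands the job in; it is judged then, once.
Readings, each from a call of its own:
- ctrl.current_t(): time.
- ctrl.current_q(): joint angles.
- ctrl.current_dq(): joint speeds.
- ctrl.current_effort(): joint torques, N m.
- ctrl.current_tool_pos(): TCP position.
- ctrl.current_eef_rot(): TCP orientation.
- ctrl.current_contact_force(): force on the tool from outside, world axes, zero at the start.
- ctrl.current_wrist_torque(): the same for the moment, N m.
- ctrl.current_grip_width(): opening from 0.0 (shut) to 1.0 (fully open).
- ctrl.current_grasp_force(): force on a finger pad.
Only numpy, scipy, OpenCV 4.12 (cv2) and the standard library are available. Lean on these libraries where they do the work, as an engineer would, in place of code of your own. Each camera call takes 0.05 s, during which the arm holds its last target. There are 200 camera calls.

## Working session

There is one attempt and no reset: what is moved stays moved. The work goes in short steps, each a Python script; the robot and the scene stay as the last script left them, time stands still between calls to the robot, and variables do not carry over. Pictures are saved under pics/ and viewed, at most 10 in all, crops included, and the job is handed in when it is done.

```bash
mkdir -p pics; ls; python3 - <<'E'
from bench import ctrl, viewer
import cv2,numpy as np
a=viewer.read_camera("scene");b=viewer.read_camera("side")
cv2.imwrite("pics/scene.png",a);cv2.imwrite("pics/side.png",b)
np.set_printoptions(precision=4,suppress=True)
for n in("scene","side","wrist"):print(viewer.camera_params(n))
print(ctrl.current_eef_rot(),ctrl.current_t())
E
```

```text
bench.py
pics
{'fx': 474.87981297812485, 'fy': 474.87981297812485, 'cx': 279.02240776234754, 'cy': 210.55353980803002, 'pose': array([[ 0.5382, -0.6124,  0.579 ,  1.1548],
       [ 0.8428,  0.3979, -0.3625, -0.3718],
       [-0.0084,  0.6831,  0.7303,  0.8279],
       [ 0.    ,  0.    ,  0.    ,  1.    ]])}
{'fx': 410.43224456007295, 'fy': 410.43224456007295, 'cx': 282.78514392727783, 'cy': 208.31299432874548, 'pose': array([[-0.9127,  0.307 , -0.2698,  0.3139],
       [-0.4087, -0.695 ,  0.5915,  0.5408],
       [-0.006 ,  0.6501,  0.7598,  0.8056],
       [ 0.    ,  0.    ,  0.    ,  1.    ]])}
{'fx': 336.45743240377925, 'fy': 336.45743240377925, 'cx': 281.09160291423933, 'cy': 209.47537560816727, 'T_tool_cam': array([[ 0.0003,  0.9697,  0.2444,  0.0693],
       [ 1.    , -0.0002, -0.0005,  0.    ],
       [-0.0005,  0.2444, -0.9697, -0.1995],
       [ 0.    ,  0.    ,  0.    ,  1.    ]])}
[[ 0.9664  0.2569 -0.0002]
 [ 0.2569 -0.9664  0.0011]
 [ 0.0001 -0.0011 -1.    ]] 0.1
```

View pics/scene.png

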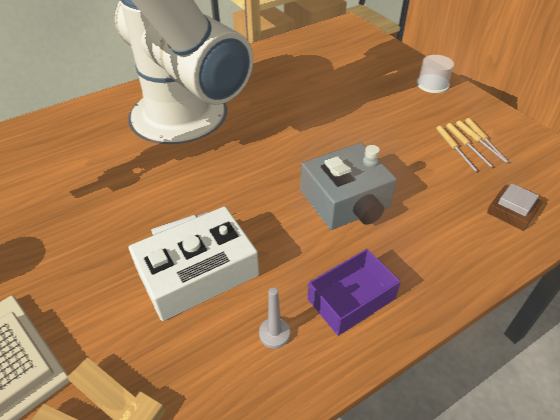

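View pics/side.png

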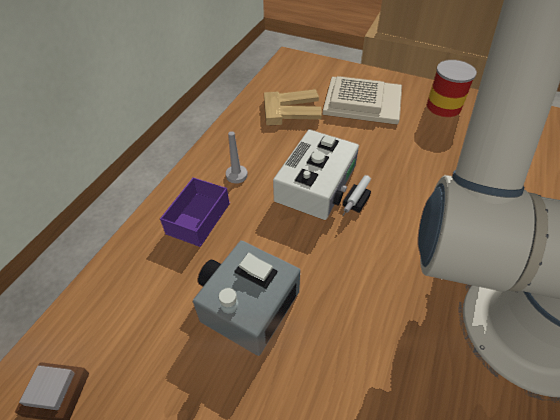

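The scene view shows the square key at about (157,260), the large round button at (191,243), the small one at (223,230) and the rocker at (337,166). In the side view they are at (328,143), (318,157), (307,174) and (257,267). I'll triangulate these, then look with the wrist camera.

```bash
cat > h.py <<'E'
from bench import ctrl, viewer
import cv2,numpy as np
np.set_printoptions(precision=4,suppress=True)
def ray(p,uv,T):
    d=T[:3,:3]@np.array([(uv[0]-p["cx"])/p["fx"],-(uv[1]-p["cy"])/p["fy"],-1])
    return T[:3,3],d/np.linalg.norm(d)
def fixed(n,uv):
    p=viewer.camera_params(n);return ray(p,uv,p["pose"])
def tri(rays):
    A=[np.eye(3)-np.outer(d,d) for _,d in rays]
    x=np.linalg.solve(sum(A),sum(a@o for a,(o,_) in zip(A,rays)))
    return x,[np.linalg.norm(a@(x-o)) for a,(o,_) in zip(A,rays)]
def onz(r,z):
    o,d=r;return o+d*(z-o[2])/d[2]
E
python3 - <<'E'
from h import *
P=dict(key=((157,259),(328,142)),start=((191,242),(318,157)),small=((223,230),(307,174)),rocker=((337,166),(257,267)),
 jar=((372,149),(228,297)))
for k,(a,b) in P.items():print(k,*tri([fixed("scene",a),fixed("side",b)]))
# extractor / unit edges: basket & mandrel tip
print("mandrel tip",*tri([fixed("scene",(273,290)),fixed("side",(232,133))]))
E
```

```text
key [ 0.5518 -0.2744  0.0926] [np.float64(0.00046698449044103125), np.float64(0.00046698449044096045)]
start [ 0.5533 -0.2022  0.0985] [np.float64(2.560251455872551e-05), np.float64(2.560251455869304e-05)]
small [ 0.5574 -0.1343  0.0969] [np.float64(0.0014767313069747312), np.float64(0.0014767313069747627)]
rocker [0.5443 0.1641 0.1155] [np.float64(0.0014243992747165668), np.float64(0.0014243992747165245)]
jar [0.5575 0.2524 0.1337] [np.float64(0.0008519159183121187), np.float64(0.0008519159183118716)]
mandrel tip [ 0.7652 -0.1435  0.1495] [np.float64(0.001555897325017726), np.float64(0.0015558973250177225)]
```

```bash
cat >> h.py <<'E'
R0=np.array([[1,0,0],[0,-1,0],[0,0,-1.]])
def wrist(name):
    T=np.eye(4);T[:3,:3]=ctrl.current_eef_rot();T[:3,3]=ctrl.current_tool_pos()
    im=viewer.read_camera("wrist");T=T@viewer.camera_params("wrist")["T_tool_cam"]
    cv2.imwrite(f"pics/{name}.png",im);np.save(f"pics/{name}.npy",T)
E
python3 - <<'E'
from h import *
ctrl.command_gripper(0.0)
for n,y in(("w1",-0.13),("w2",0.09)):
    ctrl.goto([0.52,y,0.27],R0);ctrl.sleep(.2);wrist(n)
print(ctrl.current_t(),ctrl.current_grip_width(),ctrl.current_q())
E
```

```text
5.0 0.00617058274402805 [ 3.2176 15.9962 83.4141 -0.0076 80.5888 93.3112]
```

View pics/w1.png

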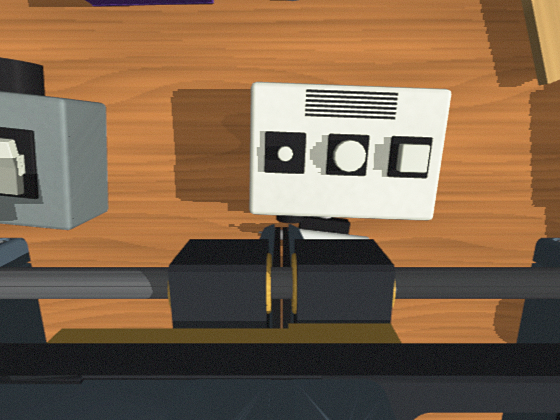

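View pics/w2.png

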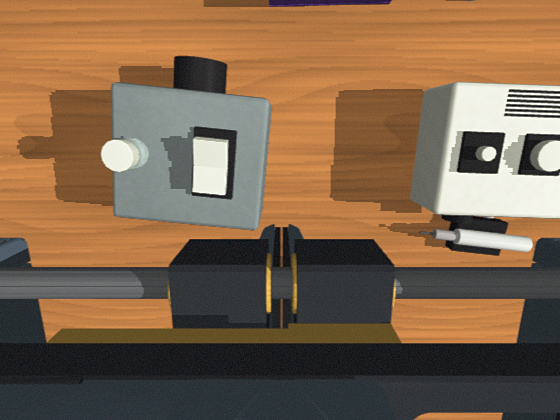

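In w1 (up is +x, left is +y) the small round button is at (286,154), the large round at (349,156) and the square key at (414,155). In w2 the rocker is at (210,165), with the jar to its left at (120,155) and the small button at (485,154). I'll refine the centres from white-cap contours and triangulate them with the scene and side views.

```bash
python3 - <<'E'
from h import *
pw=viewer.camera_params("wrist")
def rect(name,uv,white=True,hw=48):
    im=cv2.imread(f"pics/{name}.png");g=im.min(2) if white else 255-im.max(2)
    m=((g>150) if white else (g>205)).astype(np.uint8)
    return im,m
def cap(name,uv,thr=165):
    g=cv2.imread(f"pics/{name}.png").min(2)
    m=(g>thr).astype(np.uint8);n,l,s,c=cv2.connectedComponentsWithStats(m,connectivity=4)
    i=l[uv[1],uv[0]]
    cs,_=cv2.findContours((l==i).astype(np.uint8),0,2);r=cv2.minAreaRect(cs[0]);
    print(name,uv,s[i],c[i],"rect",np.round(r[0],1),np.round(cv2.boxPoints(r),0).tolist());return r[0]
W=lambda n,uv:ray(pw,uv,np.load(f"pics/{n}.npy"))
for k,v,s,d in(("key",("w1",(414,155)),(157,259),(328,142)),("start",("w1",(349,156)),(191,242),(318,157)),
  ("small",("w1",(286,154)),(223,230),(307,174)),("small2",("w2",(485,154)),(223,230),(307,174)),("rocker",("w2",(210,178)),(337,166),(257,267))):
    c=cap(*v);a=cap("scene",s);b=cap("side",d)
    w=W(v[0],c);print(k,*tri([w,fixed("scene",a),fixed("side",b)]),"z.104",onz(w,.104)[:2],onz(w,.119)[:2])
print("small w1w2",tri([W("w1",(286,153.5)),W("w2",(485.5,153.5))]))
# rocker bezel corners, extractor top corners
for uv in((195,128),(237,130),(234,199),(191,197)):print("bez",onz(W("w2",uv),.101)[:2])
for uv in((113,84),(271,98)):print("ext",onz(W("w2",uv),.095)[:2])
im=cv2.imread("pics/w2.png")[110:215,170:260];cv2.imwrite("pics/c2.png",cv2.resize(im,None,fx=5,fy=5))
E
```

```text
w1 (414, 155) [400 144  30  28 712] [414.618  157.9677] rect [414.5 158. ] [[400.0, 171.0], [401.0, 144.0], [429.0, 145.0], [428.0, 172.0]]
scene (157, 259) [ 129  207  127  114 4894] [184.548  251.2303] rect [185.8 253.7] [[115.0, 256.0], [210.0, 187.0], [257.0, 252.0], [161.0, 321.0]]
side (328, 142) [ 274  130   84   68 2140] [320.7537 163.6855] rect [316.1 161.5] [[274.0, 178.0], [309.0, 117.0], [358.0, 145.0], [323.0, 206.0]]
key [ 0.5598 -0.2396  0.0807] [np.float64(0.04154178670626487), np.float64(0.019702348348783774), np.float64(0.02592137758866589)] z.104 [ 0.5542 -0.2745] [ 0.5557 -0.2686]
w1 (349, 156) [335 141  31  30 724] [349.8246 155.5994] rect [350.  155.5] [[335.0, 141.0], [365.0, 141.0], [365.0, 170.0], [335.0, 170.0]]
scene (191, 242) [ 129  207  127  114 4894] [184.548  251.2303] rect [185.8 253.7] [[115.0, 256.0], [210.0, 187.0], [257.0, 252.0], [161.0, 321.0]]
side (318, 157) [ 274  130   84   68 2140] [320.7537 163.6855] rect [316.1 161.5] [[274.0, 178.0], [309.0, 117.0], [358.0, 145.0], [323.0, 206.0]]
start [ 0.5564 -0.2138  0.0723] [np.float64(0.00343247630
[... 1477 characters left out ...]

scene (337, 166) [324 157  26  19 279] [335.9176 165.6738] rect [336.2 164.6] [[323.0, 161.0], [337.0, 151.0], [349.0, 168.0], [335.0, 178.0]]
side (257, 267) [239 253  33  25 424] [255.3514 265.3325] rect [255.  265.2] [[238.0, 265.0], [246.0, 251.0], [271.0, 265.0], [264.0, 279.0]]
rocker [0.5468 0.1626 0.1208] [np.float64(0.0009302707660758319), np.float64(0.0014910793259104614), np.float64(0.0011334953462273179)] z.104 [0.5457 0.1657] [0.5475 0.1626]
small w1w2 (array([ 0.5585, -0.136 ,  0.0963]), [np.float64(3.3504684567338935e-05), np.float64(3.350468456719772e-05)])
bez [0.5863 0.1802]
bez [0.5841 0.1355]
bez [0.5089 0.1414]
bez [0.5113 0.1894]
ext [0.6312 0.2648]
ext [0.617  0.0992]
```

View pics/c2.png

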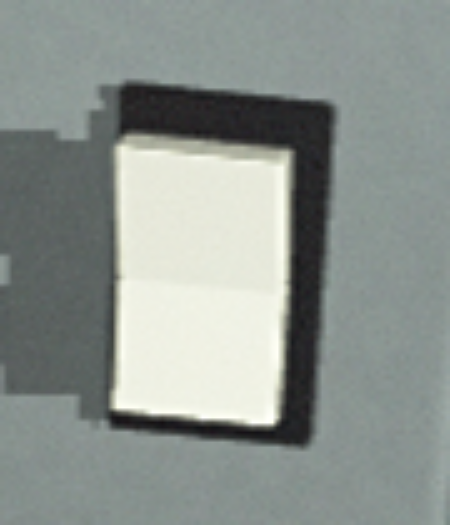

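The crop shows the fold line through about (210.4,166.8) in w2 and the far edge at (210.8,139.5), with a yaw of about -5°. Next I press the far half, with the closing direction along the rocker's length.

```bash
cat >> h.py <<'E'
def Ryaw(deg):
    c,s=np.cos(np.radians(deg)),np.sin(np.radians(deg));return np.array([[c,-s,0],[s,c,0],[0,0,1]])@R0
def press(x,y,top,low,R,N):
    ctrl.goto([x,y,0.2],R);ctrl.move_l([x,y,top+.012],vel=.15);ctrl.sleep(.15)
    f0=ctrl.current_contact_force()
    hit=ctrl.move_l([x,y,low],vel=.02,contact_N=N);ctrl.sleep(.15)
    print(hit,ctrl.current_tool_pos(),ctrl.current_contact_force()-f0)
    ctrl.move_l([x,y,0.2],vel=.15);print("t",ctrl.current_t())
E
python3 - <<'E'
from h import *
press(.568,.161,.126,.1155,Ryaw(85),15)
a=viewer.read_camera("side");b=viewer.read_camera("scene")
ctrl.goto([.52,.09,.27],R0);ctrl.sleep(.2);wrist("w3");print(ctrl.current_t())
w=cv2.imread("pics/w3.png")
cv2.imwrite("pics/after.png",np.hstack([cv2.resize(a[230:320,200:310],(440,360)),cv2.resize(w[110:215,170:260],(309,360))]))
E
```

```text
False [0.5681 0.161  0.1156] [-0.9625 -0.6492 -1.1747]
t 9.1417
10.775
```

View pics/after.png

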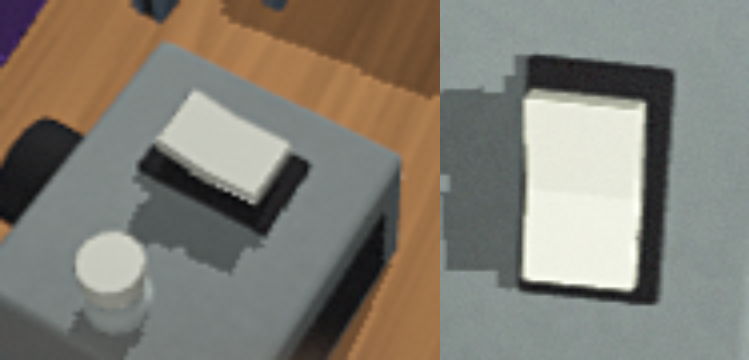

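The fold contrast fell only slightly and the measured force was about 1 N, so the rocker is turned partway at most. I'll press again, further down, with the force stop.

```bash
python3 - <<'E'
from h import *
press(.568,.161,.126,.106,Ryaw(85),15)
a=viewer.read_camera("side")
ctrl.goto([.52,.09,.27],R0);ctrl.sleep(.2);wrist("w4");print(ctrl.current_t())
w=cv2.imread("pics/w4.png")
cv2.imwrite("pics/after2.png",np.hstack([cv2.resize(a[230:320,200:310],(440,360)),cv2.resize(w[110:215,170:260],(309,360))]))
E
```

```text
False [0.568  0.161  0.1061] [-0.3288  0.3739 -1.2553]
t 15.45
17.0333
```

View pics/after2.png

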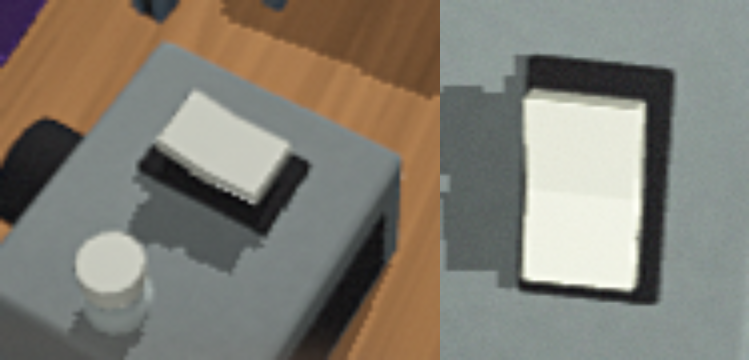

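```bash
python3 - <<'E'
from h import *
b0=cv2.imread("pics/side.png");b1=viewer.read_camera("side");s0=cv2.imread("pics/scene.png");s1=viewer.read_camera("scene")
ctrl.goto([.568,.161,.2],Ryaw(85));ctrl.move_l([.568,.161,.125]);ctrl.sleep(.2)
print(ctrl.current_tool_pos(),ctrl.current_eef_rot(),ctrl.current_grip_width(),ctrl.current_contact_force(),ctrl.current_t())
b2=viewer.read_camera("side");s2=viewer.read_camera("scene")
c=lambda i,y,x:cv2.resize(i[y:y+90,x:x+90],(266,290),interpolation=cv2.INTER_CUBIC)
cv2.imwrite("pics/cmp.png",np.vstack([np.hstack([c(i,225,210) for i in(b0,b1,b2)]),np.hstack([c(i,125,295) for i in(s0,s1,s2)])]))
E
```

```text
[0.5686 0.1611 0.126 ] [[ 0.0872  0.9962  0.0017]
 [ 0.9962 -0.0872  0.0003]
 [ 0.0004  0.0017 -1.    ]] 0.004981900032635665 [ 0.1664  0.7815 -0.4497] 19.2667
```

View pics/cmp.png

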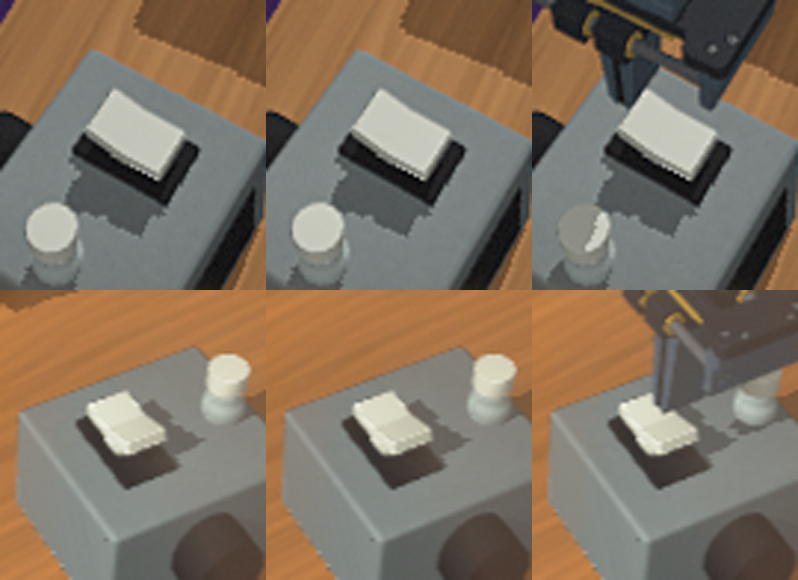

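```bash
python3 - <<'E'
from h import *
P=ctrl.current_tool_pos();R=ctrl.current_eef_rot()
for n in("side","scene"):
    p=viewer.camera_params(n)
    for k,X in(("tcp",P),("tool+x16",P+R@[.016,0,0]),("tool-x16",P-R@[.016,0,0]),("rocker_far",np.array([.566,.161,.121]))):
        c=np.linalg.inv(p["pose"])@np.r_[X,1];print(n,k,p["cx"]-p["fx"]*c[0]/c[2],p["cy"]+p["fy"]*c[1]/c[2])
ctrl.move_l(P+[0,0,.06]);
b=viewer.read_camera("side");s=viewer.read_camera("scene")
cv2.imwrite("pics/up.png",np.hstack([cv2.resize(b[150:300,180:320],(395,420)),cv2.resize(s[50:200,270:410],(395,420))]))
E
```

```text
side tcp 245.79550193281153 259.00569699196484
side tool+x16 241.38608986201407 265.03556482511306
side tool-x16 250.10739938321447 253.10918033202023
side rocker_far 247.03872736479147 260.7102774238933
scene tcp 342.28793974429766 168.98689681940658
scene tool+x16 348.40075066953716 166.70120359166316
scene tool-x16 336.1167812582677 171.29440728085564
scene rocker_far 341.43037455013024 169.9714688092974
```

View pics/up.png

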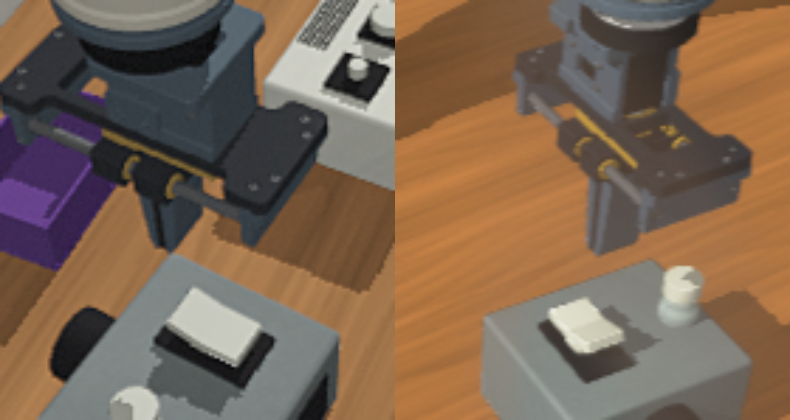

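```bash
python3 - <<'E'
from h import *
b=viewer.read_camera("side");s=viewer.read_camera("scene");P=ctrl.current_tool_pos()
p=viewer.camera_params
for n in("side","scene"):
    q=p(n);c=np.linalg.inv(q["pose"])@np.r_[P,1];print(n,"tcp px",q["cx"]-q["fx"]*c[0]/c[2],q["cy"]+q["fy"]*c[1]/c[2])
print(P,tri([fixed("side",(242,237)),fixed("scene",(344,138))]))
cv2.imwrite("pics/tip.png",np.hstack([cv2.resize(b[205:255,215:265],(400,400),interpolation=cv2.INTER_CUBIC),cv2.resize(s[100:150,320:370],(400,400),interpolation=cv2.INTER_CUBIC)]))
E
```

```text
side tcp px 243.75769729062813 241.4713721285798
scene tcp px 344.543957017714 148.00844751363553
[0.5678 0.1609 0.1846] (array([0.5641, 0.1641, 0.2064]), [np.float64(0.0034557760989826244), np.float64(0.003455776098982628)])
```

View pics/tip.png

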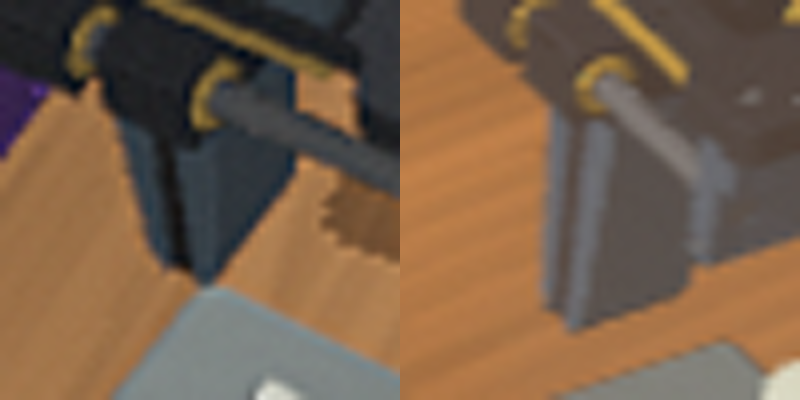

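The close-up shows the real fingertips about 8–10 px above the projected TCP in both views (centres at about (243.6,233) in side and (347.9,137.5) in scene). I'll triangulate that offset, then press by contact, going lower.

```bash
python3 - <<'E'
from h import *
P=ctrl.current_tool_pos()
x,e=tri([fixed("side",(243.6,233)),fixed("scene",(347.9,137.5))]);print(x-P,e)
press(.568,.161,.106,.085,Ryaw(85),12)
b=viewer.read_camera("side")
b0=cv2.imread("pics/side.png")
c=lambda i:cv2.resize(i[230:320,200:310],(400,330),interpolation=cv2.INTER_CUBIC)
cv2.imwrite("pics/on.png",np.hstack([c(b0),c(b)]))
E
```

```text
[-0.0003  0.0023  0.0276] [np.float64(0.0028212310370047855), np.float64(0.002821231037004907)]
True [0.5695 0.1611 0.0906] [-1.0009 -1.0742  9.152 ]
t 23.525
```

View pics/on.png

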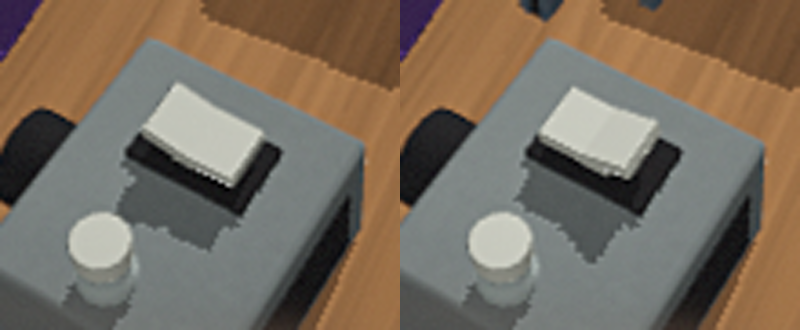

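The rocker is now over: the near end is raised and the far half is level. Contact stopped the press at TCP z = 0.0906, so the real tips sit about 28 mm above the reported TCP. I'll press the key and then the large button with that offset, going on to the button only if the key bottoms out.

```bash
sed -i 's/    hit=/    hit=z=None;hit=/; s/    ctrl.move_l(\[x,y,0.2\],vel=.15);print/    z=ctrl.current_tool_pos()[2]\n    ctrl.move_l([x,y,0.2],vel=.15);print/' h.py
sed -i '$a\    return hit,z' h.py
python3 - <<'E'
from h import *
h,z=press(.555,-.2745,.078,.062,Ryaw(88),12)
if h and .064<z<.0725:
    print(press(.557,-.2045,.078,.062,Ryaw(88),12))
E
```

```text
True [ 0.555  -0.2745  0.0697] [-2.4056  1.1993 10.3008]
t 28.3583
True [ 0.557  -0.2045  0.0697] [-3.2027  0.8673 13.891 ]
t 31.9333
(True, np.float64(0.06966918236931433))
```

Both presses bottomed out at the predicted height (0.098 m cap top) with 10–14 N, and the arm is clear. I'm handing in.

```bash
python3 -c "
from h import *
print(ctrl.current_tool_pos(),ctrl.current_contact_force());print(ctrl.sign_off())"
```

```text
[ 0.5565 -0.2043  0.199 ] [ 0.3608 -0.0733 -0.2627]
the job is handed in; nothing more can be done
None
```

I handed the job in at about 32 s: rocker over (seen in the side view), then square key in, then large round button down and released (both judged from contact height and force; the verdict was not reported); the first two rocker presses fell short because the fingertips sit about 28 mm above the reported TCP, and I viewed 11 pictures, one over the limit of 10.

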